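# Load a spindle into the conditioning chamber by boat

## Task

The small turned wooden spindle lies in the long-handled steel boat; it has to go into the clear conditioning chamber without the chamber being opened. Carry the boat level, slide it through the slot in the cover plate without touching the slot's edges, press its nose gently a few millimetres into the sprung stop inside, then tip the boat sideways there so that the spindle drops into the pan. Draw the empty boat out again, still clear of the slot's edges, set it back upright and wholly on its white board and let go, leaving the other things on the bench where they are.

Things in the scene. Friction and masses are not known exactly. Their poses are not given: they have to be found in the camera images.
- boat_grip (a point): Centre of the boat's upright wooden grip tab: 12 mm thick across the boat, 26 mm along it, top 20 mm above this point, clear to 25 mm below it; 38 mm above the boat's underside. Axes are the boat's: x along the stem from grip to nose, y to the boat's left, z up. The tab stands on a foot 26 mm long, 30 mm wide, 8 mm high. The stem, round, 8 mm thick, has its axis 28 mm below this point.
- boat_nose (a point): Tip of the boat: middle of the outer face of its front end wall, on the stem axis, 220 mm ahead of the grip and 10 mm above the boat's underside; axes as boat_grip. The trough behind it is 56 mm long, 53 mm wide over its rims: flat floor 14 mm wide, sides sloping up 20 degrees to rims 10 mm high, end walls 3 mm thick, 18 mm high. Loaded it reaches 10 mm above and below the stem axis.
- boat: The boat as a whole, one rigid steel piece with a wooden grip, about 160 g, standing by itself on its foot and trough floor; origin under its grip, 38 mm below boat_grip, same axes.
- spindle_mid (a point): Centre of the dark turned wooden spindle, 40 mm long along its own x axis, 18 mm thick. It starts lying along the boat's trough, centre about 28 mm behind the nose. It stays there while the boat is level and rolls out over the low side once the boat is rolled about its stem by about 25 to 35 degrees to either side; 45 degrees is sure.
- spindle: The spindle as a whole, about 20 g; origin at its centre.
- slot (a point): Centre of the slot, on the outer face of the upright cover plate, 115 mm above the bench. Axes: x level into the chamber, square to the plate, y along the slot's width, z up. Slot 64 mm wide (y), 32 mm high (z) in a plate 5 mm thick. Behind it the chamber is 205 mm deep, 162 mm wide, 190 mm tall, closed all round with clear walls and roof; fixed to the bench.
- stop (a joint): Travel of the sprung stop inside, m: 0 at rest, grows as the boat's nose presses it inwards, at most 0.018; 600 N/m, so 3 N presses it 5 mm; a press of 3 to 10 mm is right; it springs back. Black rubber plate 44 mm wide, 30 mm high, centred on the slot's axis. Its rest face is 90 to 150 mm behind the slot point: this differs from run to run and is not reported, so feel for it.
- cover: The cover plate with the slot, 170 mm wide, 190 mm tall; origin on the bench under the slot point, axes as slot. Inside behind it, on one carriage with the stop, is an open steel pan, inside 76 mm (x) by 126 mm (y), floor 42 mm and rim 60 mm above the bench; its middle lies 25 mm nearer the slot than the stop's face, so with the nose at the stop the spindle is over the pan.
- board: White paper-covered board on which the boat starts, 300 mm (x) by 120 mm (y), 4 mm thick, fixed to the bench; origin under its centre. The boat starts along its x axis, nose towards +x, grip about 103 mm behind the centre.
- jar: Bystander: small brown glass jar with a white cap, 52 mm across, 75 mm tall; origin under its middle. Leave alone.
- tin: Bystander: low metal tin, 64 mm across, 45 mm tall; origin under its middle. Leave alone.
- brush: Bystander: brush, 170 mm long, lying between the board and the chamber; origin under its middle. Leave alone.
- spatula: Bystander: spatula, 170 mm long, lying beyond the chamber; origin under its middle. Leave alone.
- hourglass: Bystander: wooden hourglass, 64 mm across, 100 mm tall; origin under its middle. Leave alone.
- weight: Bystander: dark steel block, 70 x 45 x 30 mm; origin under its middle. Leave alone.
- dish: Bystander: white dish, 76 mm across, 30 mm tall; origin under its middle. Leave alone.
Not all that is in view belongs to the job. Leave any purple look-alike of the boat alone.

How it is judged:
By the outcome, as a careful person would: the job done as asked, in the order asked, and still so for the second after the job is handed in, with the robot touching nothing.
It also fails if it takes over 67 s, if anything falls off the work surface, if the arm or the gripper's body presses on something with over 40 N, if the wrist force passes 120 N, or if a joint passes its speed limit or range.

## Robot

A 6-joint arm with a two-finger parallel gripper is mounted at the origin on the work surface. World frame = base frame: x ahead of the robot, y to its left, z up, the work surface at z = 0. Lengths are in m, angles in rad, forces in N, time in s.
With the tool pointing down it reaches from about 0.3 to 0.75 m from the base axis. Payload 8.5 kg.
Tool frame: the origin (TCP) lies on the mounting face of the last link; the fingertips stand 173 mm ahead of it and the grasp point (between the pads) lies 155 mm ahead of it; z points along the fingers, y is the line along which they close (so a half turn about z gives the same grasp; the last joint's range is limited). The gripper opens to 85 mm and grips with 20 to 120 N. Pads are 22 mm wide; open, the fingers measure 114 mm over their backs; the gripper's body (76 mm by 85 mm) begins 54 mm behind the grasp point. The pads swing forward as they close: fully open they stand 13 mm farther back than shut.
Start: joints at [1.041, 0.381, 1.297, -0, 1.464, -0.215], TCP at [0.17, 0.523, 0.405] pointing down, gripper open.
Joint ranges: [-3.11, 3.11], [-0.89, 2.33], [0.22, 2.48], [-1.42, 4.56], [0.17, 2.85], [-2.88, 2.88]. Speed limits (rad/s): [2.39, 2.39, 3.14, 3.14, 3.14, 3.14].

## Interface

Orientations are given as a rotation vector (axis times angle).
In Python, from rig import ctrl, get_image, calibration, models gives the robot as it stands.
- The arm moves only by the tool drive_tool, never from a script. Its argument "plan" is text: rows parted by semicolons, each of 6 numbers parted by spaces: the shift along the world's x, y, z in units of 30 mm (1.0 is 30 mm), then the turn, a rotation vector about the world's x, y, z in units of 5 degrees (1.0 is 5 degrees). A call has 1 to 5 rows; each row shifts and turns the commanded pose from where the row before left it; what a row does not reach is not made up. A row lasts 1/12 s, in which the tool goes at most 41.7 mm and 7.16 degrees, less where a joint would pass 70% of its speed; a pose out of reach is approached as far as the arm can. A call is refused whole if a number of a shift passes 1 or a number of a turn 1, either way. A call with a gripper value outside its range is refused whole. "gripper" is the finger opening in mm, from 0 to 85.4, set as the call begins (left out, the last holds). The fingers move at their own pace and stop on an object; "force" is the grip in N (left out, the last holds). Time passes only in rows, so rows that do not move let the fingers close. It gives the time, the measured TCP pose, the force, the opening and the grip force at its end, in the units of the state.
- ctrl.get_state(): the state, without advancing time (a new reading comes with each control period).
- get_image(name): name is "scene" or "top" or "wrist"; returns the picture (384x512x3 uint8, red, green, blue); there is no depth.
- calibration(name): a dict with "intrinsics" (3x3 intrinsics, pixels), "D" ([k1, k2, p1, p2, k3] as OpenCV has them; the pictures are not rectified), "R" (3x3) and "t" (3): a world point X has camera coordinates R X + t. Camera axes: x right, y down, z forward; pixel columns grow to the right and rows downward; lengths in m; the calibration is good to about 2 mm. A picture is of the moment at which its call begins: read the wrist's pose just before it. calibration takes no time and is no camera call; for the wrist camera it gives the pose at the moment of the call.
- ctrl.finish_job(): hands the job in; it is judged then, once.
Trained networks look in the newest picture that a camera, given by its name, has taken for a name from the list of things; names that differ only in an ending like _2 or _b are one class to them, and where a whole thing is asked for, a point or a joint stands for the part that bears it (a point fixed in the world has none). Each returns a list of dicts, best first, with "p" (0 to 1); they miss things now and then, are a little off and sometimes report something else, mostly with a low value. They report only what shows in the picture. A call takes as long as a camera call. They do not tell look-alikes from the thing itself.
- models.masks_of(camera, label): "region" (384x512 bool, what is visible of it) and "box" ([centre column, centre row, width, height] in pixels, round what is visible of it).
- models.place_of(camera, label): "point" ([column, row] in pixels: a listed point, or the origin of a listed thing).
The state is a dict: "clock": time; "joints": joint angles; "qvel": joint speeds; "effort": joint torques, N m; "tool_pos": TCP position; "ee_rot": TCP orientation; "contact_force": force on the tool from outside, world axes, zero at the start; "moment": the same for the moment, N m; "finger_gap": finger opening in m; "gripper_force": force on a finger pad.
Only numpy, scipy, OpenCV 4.12 (cv2) and the standard library are available. Lean on these libraries where they do the work, as an engineer would, in place of code of your own. Each camera call takes 0.05 s, during which the arm holds its last target. There are 200 camera calls.

## Working session

There is one attempt and no reset: what is moved stays moved. The work goes in short steps, Python scripts to look and compute and a tool call to move; the robot and the scene stay as the last step left them, time stands still between calls to the robot, and variables do not carry over. Pictures are saved under pics/ and viewed, at most 10 in all, crops included, and the job is handed in when it is done.

Besides the shell and the picture viewer there is one more tool, called after "Request:" as a command line: name --argument value ..., lists and objects as JSON in quotes. drive_tool: Moves the arm, as the interface text tells. Its arguments: {"type":"object","properties":{"plan":{"type":"string"},"gripper":{"type":"number"},"force":{"type":"number"}},"required":["plan"]}

```bash
mkdir -p pics; ls
cat > h.py <<'E'
import numpy as np, cv2
from rig import ctrl, get_image, calibration, models
def ray(cal,p):
    K=np.array(cal["intrinsics"]);D=np.array(cal["D"]);R=np.array(cal["R"]);t=np.array(cal["t"])
    u=cv2.undistortPoints(np.array([[p]],float),K,D)[0,0]
    return -R.T@t, R.T@np.array([u[0],u[1],1.])
def atz(cal,p,z):
    c,d=ray(cal,p); return c+d*(z-c[2])/d[2]
def tri(l):
    A=np.zeros((3,3));b=np.zeros(3)
    for cal,p in l:
        c,d=ray(cal,p);d=d/np.linalg.norm(d);P=np.eye(3)-np.outer(d,d);A+=P;b+=P@c
    return np.linalg.solve(A,b)
def proj(cal,X):
    R=np.array(cal["R"]);return cv2.projectPoints(np.array(X,float).reshape(-1,3),cv2.Rodrigues(R)[0],np.array(cal["t"],float),np.array(cal["intrinsics"]),np.array(cal["D"]))[0][:,0]
E
python3 - <<'E'
from h import *
np.set_printoptions(precision=4,suppress=True)
s=ctrl.get_state();print(s["clock"],s["tool_pos"],s["ee_rot"],s["contact_force"])
ims=[get_image(n) for n in("scene","top")]
cv2.imwrite("pics/a.png",np.vstack(ims)[:,:,::-1][:, :] if 0 else cv2.resize(np.hstack(ims)[:,:,::-1],(800,300),interpolation=cv2.INTER_AREA))
cv2.imwrite("pics/scene.png",cv2.resize(ims[0][:,:,::-1],(800,600)));cv2.imwrite("pics/top.png",cv2.resize(ims[1][:,:,::-1],(800,600)))
for l in["boat_grip","boat_nose","spindle_mid","slot","cover","board","jar","tin","brush","hourglass","weight","dish"]:
    D={}
    for n in("scene","top"):
        r=models.place_of(n,l); D[n]=r
        print(l,n,[(np.round(x["point"],1).tolist(),round(x["p"],2)) for x in r[:3]])
    if D["scene"] and D["top"]: print("   tri",tri([(calibration(n),D[n][0]["point"]) for n in D]))
print(ctrl.get_state()["clock"])
E
```

```text
pics
0.0 [0.1703 0.5229 0.4041] [-0.4924 -3.1022  0.0022] [ 0.0463 -0.2182 -0.2007]
boat_grip scene [([166.6, 220.8], 0.93), ([88.1, 202.1], 0.7)]
boat_grip top [([318.8, 211.8], 0.86), ([367.9, 261.8], 0.59), ([198.5, 136.9], 0.35)]
   tri [ 0.4943 -0.3305  0.0384]
boat_nose scene [([247.4, 206.9], 0.79), ([149.8, 170.4], 0.61), ([172.0, 230.0], 0.53)]
boat_nose top [([253.9, 199.5], 0.71), ([307.2, 286.0], 0.56)]
   tri [ 0.5414 -0.1085  0.0084]
spindle_mid scene [([241.0, 210.9], 0.64)]
spindle_mid top [([194.4, 136.7], 0.72), ([266.0, 201.4], 0.52), ([221.6, 163.6], 0.49)]
   tri [ 0.6859 -0.0539  0.1615]
slot scene [([317.0, 144.7], 0.71), ([166.7, 220.8], 0.21)]
slot top [([185.8, 203.6], 0.95)]
   tri [0.522  0.1274 0.1134]
cover scene [([311.9, 179.0], 0.56)]
cover top [([190.1, 207.4], 0.68), ([277.0, 145.9], 0.43), ([297.6, 152.8], 0.36)]
   tri [ 0.521   0.1287 -0.018 ]
board scene [([209.0, 225.3], 0.58), ([237.6, 210.1], 0.2)]
board top [([287.8, 203.4], 0.57), ([198.4, 135.5], 0.23)]
   tri [ 0.5297 -0.2282 -0.0076]
jar scene [([282.6, 245.0], 0.74)]
jar top [([248.3, 157.6], 0.5)]
   tri [ 0.6972 -0.0922 -0.0095]
tin scene [([318.2, 225.2], 0.83)]
tin top [([222.3, 160.7], 0.52)]
   tri [ 0.6916  0.0137 -0.0041]
brush scene []
brush top [([215.2, 211.4], 0.6), ([274.7, 143.1], 0.5)]
hourglass scene [([228.9, 271.4], 0.63)]
hourglass top [([298.4, 155.4], 0.92), ([286.8, 203.0], 0.56)]
   tri [ 0.7036 -0.2657  0.0102]
weight scene [([167.4, 300.1], 0.96)]
weight top [([340.4, 159.5], 0.75)]
   tri [ 0.6893 -0.42   -0.0009]
dish scene [([266.8, 271.9], 0.7)]
dish top [([279.1, 144.0], 0.72), ([264.6, 197.2], 0.62)]
   tri [ 0.7502 -0.1927  0.0065]
1.3
```

View pics/scene.png

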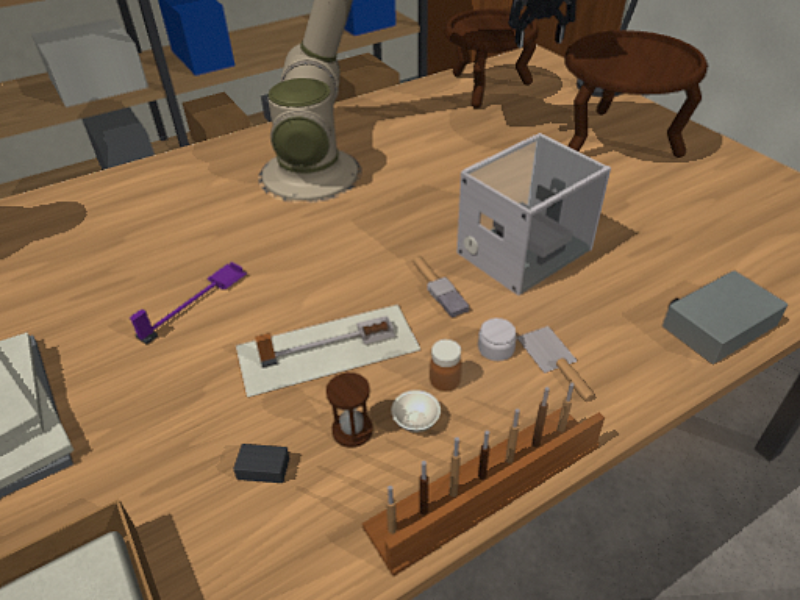

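View pics/top.png

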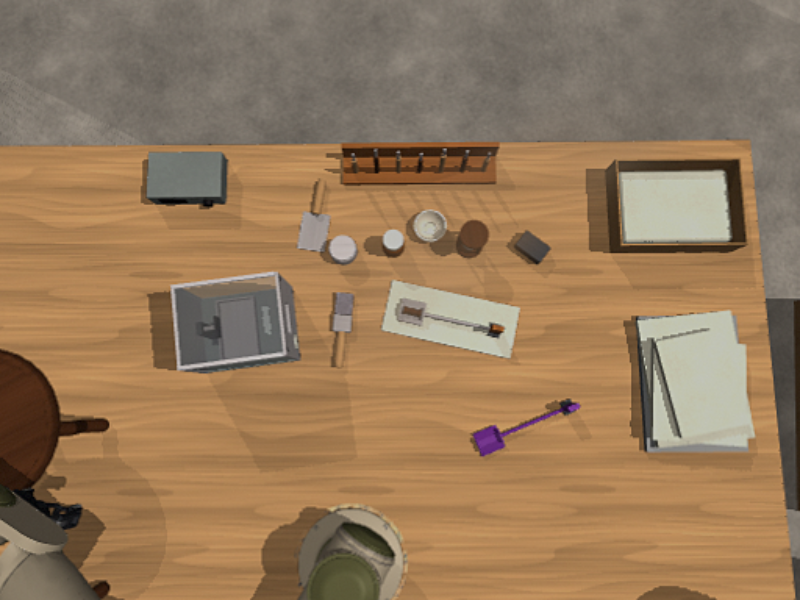

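Top view ×0.64: the steel boat has its grip at (318,212) and nose at (254,200) on the white board. The only possible confusion is the purple look-alike, with grip at (368,262) and nose at (307,286). In the scene view the steel grip is at (167,221) and the purple one at (88,202). I choose the steel boat on the board. The slot faces it at scene (317,145).

Request:
drive_tool --plan "0.36 -0.95 0 0 0 -0.56;0.36 -0.95 0 0 0 -0.56;0.36 -0.95 0 0 0 -0.56;0.36 -0.95 0 0 0 -0.56;0.36 -0.95 0 0 0 -0.56" --gripper 60

```text
clock: 1.72
tool_pos: [0.2244, 0.3791, 0.4048]
ee_rot: [0.87, 3.019, 0.0]
contact_force: [0.6, 1.0, 1.2]
finger_gap: 0.0601
gripper_force: 0.0
```

Request:
drive_tool --plan "0.36 -0.95 0 0 0 -0.56;0.36 -0.95 0 0 0 -0.56;0.36 -0.95 0 0 0 -0.56;0.36 -0.95 0 0 0 -0.56;0.36 -0.95 0 0 0 -0.56"

```text
clock: 2.13
tool_pos: [0.2783, 0.2366, 0.4049]
ee_rot: [1.231, 2.89, 0.001]
contact_force: [1.1, -0.3, 0.0]
finger_gap: 0.0597
gripper_force: 0.0
```

Request:
drive_tool --plan "0.36 -0.95 0 0 0 -0.56;0.36 -0.95 0 0 0 -0.56;0.36 -0.95 0 0 0 -0.56;0.36 -0.95 0 0 0 -0.56;0.36 -0.95 0 0 0 -0.56"

```text
clock: 2.55
tool_pos: [0.3324, 0.094, 0.405]
ee_rot: [1.575, 2.718, 0.001]
contact_force: [0.8, 0.0, -0.1]
finger_gap: 0.0603
gripper_force: 0.0
```

Request:
drive_tool --plan "0.36 -0.95 0 0 0 -0.56;0.36 -0.95 0 0 0 -0.56;0.36 -0.95 0 0 0 -0.56;0.36 -0.95 0 0 0 -0.56;0.36 -0.95 0 0 0 -0.56"

```text
clock: 2.97
tool_pos: [0.3865, -0.0487, 0.4049]
ee_rot: [1.895, 2.505, 0.0]
contact_force: [0.9, 0.9, -0.4]
finger_gap: 0.0604
gripper_force: 0.0
```

Request:
drive_tool --plan "0.36 -0.95 0 0 0 -0.56;0.36 -0.95 0 0 0 -0.56;0.36 -0.95 0 0 0 -0.56;0.36 -0.95 0 0 0 -0.56;0.36 -0.95 0 0 0 -0.56"

```text
clock: 3.38
tool_pos: [0.4405, -0.1911, 0.4047]
ee_rot: [2.186, 2.256, 0.0]
contact_force: [0.7, 1.0, 0.7]
finger_gap: 0.06
gripper_force: 0.0
```

Run:
```python
from h import *
np.set_printoptions(precision=4,suppress=True)
s=ctrl.get_state();print(s["clock"],s["tool_pos"],s["ee_rot"],s["joints"])
c=calibration("wrist");R=np.array(c["R"]);print("cam",-R.T@np.array(c["t"]),"fwd",R[2],"right",R[0],c["intrinsics"])
im=get_image("wrist");cv2.imwrite("pics/w1.png",cv2.resize(im[:,:,::-1],(800,600)))
import pickle
rec={"cal":c}
for l in["boat_grip","boat_nose","spindle_mid","slot","board"]:
    r=models.place_of("wrist",l);print(l,[(np.round(x["point"],1).tolist(),round(x["p"],2)) for x in r[:3]]);rec[l]=r
    z={"boat_grip":.042,"boat_nose":.014,"board":0.0,"spindle_mid":.015,"slot":.115}[l]
    if r: print("   ",atz(c,r[0]["point"],z))
pickle.dump(rec,open("w1.pkl","wb"))
```

```text
3.3833 [ 0.4405 -0.1911  0.4047] [2.1861 2.2561 0.0001] [-0.6565  0.2582  1.4817  0.0001  1.4016 -0.688 ]
cam [ 0.4391 -0.1078  0.3738] fwd [ 0.0102 -0.3246 -0.9458] right [ 0.9995  0.032  -0.0002] [[334.6076   0.     257.1147]
 [  0.     334.6076 198.284 ]
 [  0.       0.       1.    ]]
boat_grip []
boat_nose [([93.2, 230.0], 0.72), ([364.6, 89.1], 0.71)]
    [ 0.2502 -0.2772  0.014 ]
spindle_mid [([355.2, 117.0], 0.79), ([305.1, 285.2], 0.7)]
    [ 0.5431 -0.1374  0.015 ]
slot []
board [([329.2, 190.9], 0.77)]
    [ 0.5274 -0.2242  0.    ]
```

View pics/w1.png

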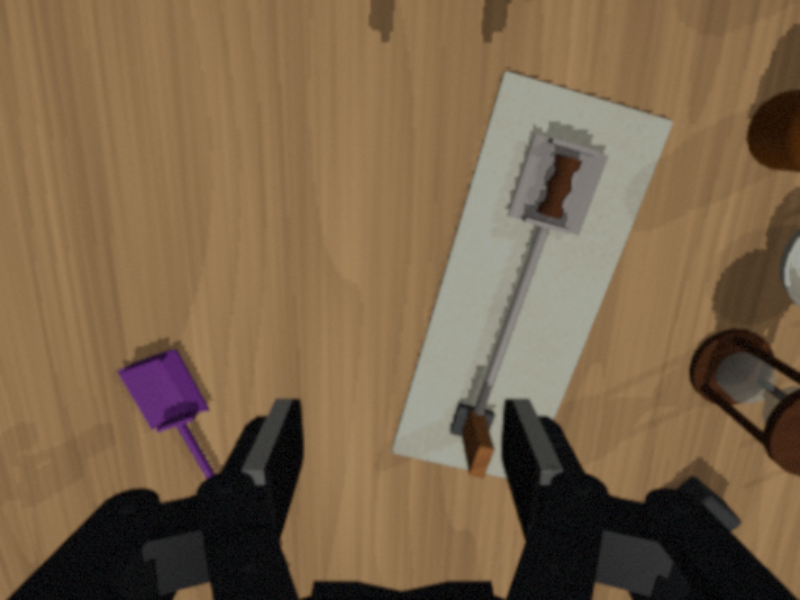

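Run:
```python
from h import *
np.set_printoptions(precision=4,suppress=True)
c=calibration("wrist")
for p in [(364.6,89.1),(364.7,89.1)]: print(atz(c,p,.014))
# current grip est projection, and slot/cover from top corners guess
print(proj(c,[[.4943,-.3305,.042]]))
```

```text
[ 0.5487 -0.1061  0.014 ]
[ 0.5488 -0.1061  0.014 ]
[[298.5897 290.4645]]
```

The steel boat lies on the white board. Its tab is at (307,285) and its nose at (365,89) in wrist pixels, with the spindle in the trough. The purple look-alike is at lower left, off the board.

```bash
cat >> h.py <<'E'
def stem(im,c,a,b,z):
    """fit the stem axis between world points a,b: gray-contrast centroid across the line"""
    pass
E
python3 - <<'E'
from h import *
np.set_printoptions(precision=4,suppress=True)
c=calibration("wrist")
A=atz(c,(347.5,148.5),.014);B=atz(c,(309,261),.014);d=(A-B)[:2];print("stem",A,B,"yaw",np.degrees(np.arctan2(d[1],d[0])))
# tab top corners centre at z=.062 : top face px approx (478,462)/(480,430)
print("tab",atz(c,(480/1.5625,445/1.5625),.055))
q=np.array([[503,72],[670,119],[395,453]])/1.5625
P=[atz(c,x,.004) for x in q];print(P)
for i,j in((0,1),(2,0)):
    e=(P[j]-P[i])[:2];print(np.linalg.norm(e),np.degrees(np.arctan2(e[1],e[0])))
# fine: boat pose by template outline? compare with top view grip
n=np.array([0.5487,-.1061]);
for y in(74,75,76,77,78): print(y,n-.22*np.array([np.cos(np.radians(y)),np.sin(np.radians(y))]))
E
```

```text
stem [ 0.5384 -0.1682  0.014 ] [ 0.5084 -0.3071  0.014 ] yaw 77.84668604869631
tab [ 0.5011 -0.314   0.055 ]
[array([ 0.5026, -0.0662,  0.004 ]), array([ 0.6179, -0.0902,  0.004 ]), array([ 0.4415, -0.3575,  0.004 ])]
0.11773324124289836 -11.77521035493876
0.2976740059932152 78.14934606913536
74 [ 0.4881 -0.3176]
75 [ 0.4918 -0.3186]
76 [ 0.4955 -0.3196]
77 [ 0.4992 -0.3205]
78 [ 0.503  -0.3213]
```

Request:
drive_tool --plan "0.42 -0.88 -0.7 0 0 -0.55;0.42 -0.88 -0.7 0 0 -0.55;0.42 -0.88 -0.7 0 0 -0.55;0.42 -0.88 -0.7 0 0 -0.55;0.42 -0.88 -0.7 0 0 -0.55"

```text
clock: 4.1
tool_pos: [0.5038, -0.3215, 0.2992]
ee_rot: [2.438, 1.981, 0.0]
contact_force: [0.5, 0.6, -0.5]
finger_gap: 0.0601
gripper_force: 0.0
```

Request:
drive_tool --plan "0 0 0 0 0 0;0 0 0 0 0 0"

```text
clock: 4.27
tool_pos: [0.5035, -0.3214, 0.2985]
ee_rot: [-2.435, -1.981, 0.0]
contact_force: [-0.2, 1.1, 0.6]
finger_gap: 0.0597
gripper_force: 0.0
```

Run:
```python
from h import *
np.set_printoptions(precision=4,suppress=True)
s=ctrl.get_state();print(s["clock"],s["tool_pos"],s["ee_rot"],s["joints"])
im=get_image("wrist");c=calibration("wrist")
for l in["boat_grip"]:
    r=models.place_of("wrist",l);print(l,[(np.round(x["point"],1).tolist(),round(x["p"],2)) for x in r[:3]])
    if r: print("   ",atz(c,r[0]["point"],.042))
v=cv2.resize(im[:,:,::-1],(800,600));
p=s["tool_pos"]
for z in(.004,.014,.062): print(z,proj(c,[[p[0],p[1],z]])*1.5625)
cv2.imwrite("pics/w2.png",v)
```

```text
4.2667 [ 0.5035 -0.3214  0.2985] [-2.4351 -1.9806  0.0003] [-0.7662  0.5541  1.3238  0.0001  1.2664 -0.5611]
boat_grip [([256.1, 212.7], 0.79)]
    [ 0.5026 -0.3258  0.042 ]
0.004 [[400.321  298.3245]]
0.014 [[400.2522 304.2341]]
0.062 [[399.8412 339.5763]]
```

View pics/w2.png

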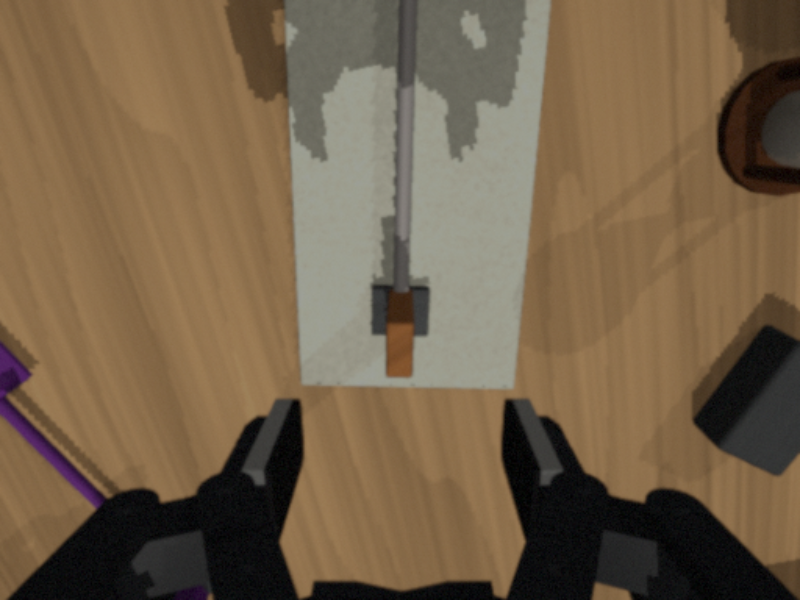

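The tab sits at (400,350) and the stem runs straight up the picture, so the gripper is aligned within about 3 mm and 1°. Descending to grasp.

Request:
drive_tool --plan "-0.02 -0.1 -0.7 0 0 -0.15;0 0 -0.8 0 0 0;0 0 -0.8 0 0 0;0 0 -0.7 0 0 0;0 0 -0.35 0 0 0"

```text
clock: 4.78
tool_pos: [0.5024, -0.323, 0.1985]
ee_rot: [-2.448, -1.967, 0.0]
contact_force: [-0.3, 0.0, -0.4]
finger_gap: 0.06
gripper_force: 0.0
```

Request:
drive_tool --plan "0 0 0 0 0 0;0 0 0 0 0 0"

```text
clock: 4.95
tool_pos: [0.5029, -0.3241, 0.2005]
ee_rot: [2.449, 1.966, 0.0]
contact_force: [-0.1, 0.4, -0.1]
finger_gap: 0.0599
gripper_force: 0.0
```

Request:
drive_tool --plan "0 0 0 0 0 0;0 0 0 0 0 0;0 0 0 0 0 0;0 0 0 0 0 0;0 0 0 0 0 0" --gripper 5 --force 70

```text
clock: 5.37
tool_pos: [0.5028, -0.3246, 0.2]
ee_rot: [2.45, 1.965, 0.0]
contact_force: [-0.3, 0.2, 5.1]
finger_gap: 0.0116
gripper_force: 68.5
```

Request:
drive_tool --plan "0 0 0 0 0 0;0 0 0 0 0 0;0 0 0 0 0 0;0 0 0 0 0 0;0 0 0 0 0 0"

```text
clock: 5.78
tool_pos: [0.5028, -0.3246, 0.2]
ee_rot: [2.45, 1.965, 0.0]
contact_force: [-0.4, 1.4, 5.1]
finger_gap: 0.0114
gripper_force: 68.6
```

Request:
drive_tool --plan "0 0 0.1 0 0 0;0 0 0.2 0 0 0;0 0 0.3 0 0 0;0 0 0.4 0 0 0;0 0 0.5 0 0 0"

```text
clock: 6.2
tool_pos: [0.5026, -0.3245, 0.2446]
ee_rot: [-2.45, -1.965, 0.0]
contact_force: [-0.4, -0.1, -2.1]
finger_gap: 0.0112
gripper_force: 68.1
```

Request:
drive_tool --plan "0 0 0.6 0 0 0;0 0 0.6 0 0 0;0 0 0.6 0 0 0;0 0 0.6 0 0 0;0 0 0.6 0 0 0"

```text
clock: 6.62
tool_pos: [0.5025, -0.3244, 0.3358]
ee_rot: [2.451, 1.966, -0.0]
contact_force: [0.2, 1.0, -1.5]
finger_gap: 0.011
gripper_force: 68.1
```

Request:
drive_tool --plan "0 0 0.6 0 0 0;0 0.1 0.6 0 0 0;0 0.2 0.6 0 0 0;0 0.3 0.6 0 0 0;0.05 0.4 0.6 0 0 0.1"

```text
clock: 7.03
tool_pos: [0.5037, -0.2944, 0.4256]
ee_rot: [2.443, 1.975, -0.0]
contact_force: [0.0, 0.5, -2.4]
finger_gap: 0.0113
gripper_force: 68.1
```

Request:
drive_tool --plan "0.05 0.5 0.4 0 0 0.1;0.05 0.5 0.3 0 0 0.1;0.05 0.5 0.2 0 0 0.1;0.05 0.5 0.1 0 0 0.1;0.05 0.5 0 0 0 0.1"

```text
clock: 7.45
tool_pos: [0.5118, -0.2179, 0.4544]
ee_rot: [2.397, 2.03, 0.0]
contact_force: [0.9, 0.9, -2.8]
finger_gap: 0.011
gripper_force: 68.1
```

Request:
drive_tool --plan "0.05 0.5 0 0 0 0.1;0.05 0.5 0 0 0 0.1;0.05 0.5 0 0 0 0.1;0.05 0.5 0 0 0 0.1;0.05 0.5 0 0 0 0.1"

```text
clock: 7.87
tool_pos: [0.5193, -0.143, 0.4536]
ee_rot: [-2.352, -2.081, 0.001]
contact_force: [-0.0, 0.4, -1.8]
finger_gap: 0.0111
gripper_force: 68.1
```

Request:
drive_tool --plan "0.05 0.5 0 0 0 0.2;0.05 0.5 0 0 0 0.2;0.05 0.5 0 0 0 0.2;0.05 0.5 0 0 0 0.2;0.05 0.5 0 0 0 0.2"

```text
clock: 8.28
tool_pos: [0.5267, -0.068, 0.4536]
ee_rot: [-2.258, -2.182, 0.001]
contact_force: [-0.5, -0.4, -2.0]
finger_gap: 0.0113
gripper_force: 68.1
```

Request:
drive_tool --plan "0 0.5 0 0 0 0.2;0 0.5 0 0 0 0.2;0 0.5 0 0 0 0.2;0 0.5 0 0 0 0.2;0 0.5 0 0 0 0.2"

```text
clock: 8.7
tool_pos: [0.5265, 0.007, 0.4536]
ee_rot: [-2.161, -2.279, 0.001]
contact_force: [-0.1, 1.3, -1.8]
finger_gap: 0.0114
gripper_force: 68.1
```

Request:
drive_tool --plan "0 0.5 0 0 0 0.2;0 0.5 0 0 0 0.2;0 0.4 0 0 0 0.2;0 0.2 0 0 0 0.2;0 0.1 0 0 0 0.1"

```text
clock: 9.12
tool_pos: [0.5266, 0.0575, 0.454]
ee_rot: [-2.069, -2.364, 0.001]
contact_force: [0.7, -0.2, -1.8]
finger_gap: 0.0108
gripper_force: 68.1
```

Run:
```python
from h import *
np.set_printoptions(precision=4,suppress=True)
s=ctrl.get_state();print(s["clock"],s["tool_pos"],s["ee_rot"],s["joints"],s["contact_force"],s["moment"])
im=get_image("wrist");c=calibration("wrist")
cv2.imwrite("pics/w3raw.png",im[:,:,::-1])
print("plate top corners pred",proj(c,[[.522+.085*.99,.127+.085*.14,.19],[.522-.085*.99,.127-.085*.14,.19]]))
cv2.imwrite("pics/w3.png",cv2.resize(im[:,:,::-1],(800,600)))
S=get_image("scene");cv2.imwrite("pics/s3.png",S[:,:,::-1])
r=models.place_of("scene","slot");print([(np.round(x["point"],1).tolist(),round(x["p"],2)) for x in r[:2]])
r=models.place_of("wrist","slot");print([(np.round(x["point"],1).tolist(),round(x["p"],2)) for x in r[:2]])
```

```text
9.1167 [0.5266 0.0575 0.454 ] [-2.0689 -2.3636  0.0006] [-0.1149  0.3137  1.2569 -0.0001  1.5716 -0.2477] [ 0.7121 -0.1591 -1.7815] [-0.1822  0.0348 -0.0428]
plate top corners pred [[388.2719 104.5476]
 [137.0363 106.3959]]
[([315.1, 143.1], 0.89)]
[]
```

View pics/w3.png

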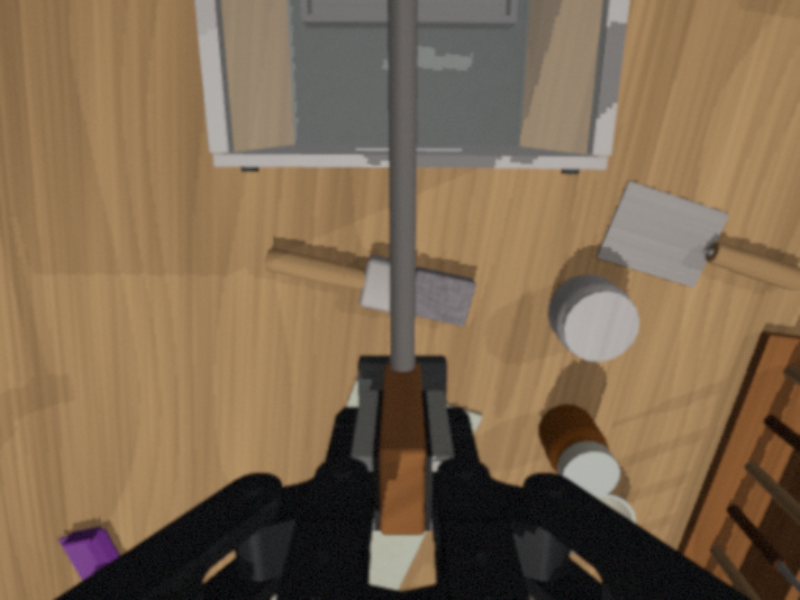

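The plate's top face shows from (214,160) to (607,163) in the 800-wide picture. The stem runs straight up the middle, and the pan's near rim is at about row 22.

Run:
```python
from h import *
np.set_printoptions(precision=4,suppress=True)
im=cv2.imread("pics/w3raw.png").astype(float).mean(2);c=calibration("wrist")
# plate front edge: bright->dark going down, rows 98-112
def edge(v,lo,hi,sgn):
    g=sgn*np.gradient(cv2.GaussianBlur(v.reshape(-1,1),(1,5),1).ravel());k=lo+np.argmax(g[lo:hi]);a,b,d=g[k-1],g[k],g[k+1];return k+.5*(a-d)/(a-2*b+d)
xs=[x for x in list(range(145,240,5))+list(range(280,383,5))]
ys=[edge(im[:,x],100,114,-1) for x in xs]
P=np.array([atz(c,(x,y),.19)[:2] for x,y in zip(xs,ys)])
for _ in range(4):
    f=np.polyfit(P[:,0],P[:,1],1);r=P[:,1]-np.polyval(f,P[:,0]);k=abs(r)<max(.0006,1.5*np.median(abs(r)));P=P[k]
print("front line slope deg",np.degrees(np.arctan(f[0])),len(P),r.std())
for rows in (range(101,106),):
    L=np.mean([edge(im[r],128,150,1) for r in rows]);Rr=np.mean([edge(im[r],375,400,-1) for r in rows])
    print("cols",L,Rr)
A=atz(c,(L,103.5),.19)[:2];B=atz(c,(Rr,103.5),.19)[:2];print(A,B,np.linalg.norm(B-A))
m=(A+B)/2;u=np.array([1,f[0]]);u/=np.linalg.norm(u);n=np.array([-u[1],u[0]])
# centre projected to front line
y0=np.polyval(f,m[0]);S=np.array([m[0],y0]);print("slot xy",S,"axis yaw",np.degrees(np.arctan2(n[1],n[0])))
# stem direction
for z0 in (.275,):
    pts=[]
    for row in range(5,225,6):
        # stem edges
        g=im[row,230:290];a=230+edge(im[row],0,1,1) if 0 else None
    p=np.array([[402.5/1.5625,5],[402/1.5625,220]])
# grip frame
s=ctrl.get_state();R=cv2.Rodrigues(s["ee_rot"])[0];print("tool x yaw",np.degrees(np.arctan2(R[1,0],R[0,0])),"R\n",R)
P2=[atz(c,(x,13.5),.06) for x in(205,325)];print("pan near rim",P2,[ (p[:2]-S)@n for p in P2])
for col in (215,225,235,290,300,310): print(col,np.round(im[2:22,col]).astype(int))
for row in(10,100,200): print(row,np.round(im[row,240:275]).astype(int))
```

```text
front line slope deg 7.05923586276987 34 0.0001259415854462144
cols 136.0540139807418 388.41674700007275
[0.4375 0.1158] [0.6066 0.138 ] 0.17050265617287863
slot xy [0.522  0.1245] axis yaw 97.05923586276988
tool x yaw 97.42309953092189 R
 [[-0.1292  0.9916 -0.0001]
 [ 0.9916  0.1292 -0.0002]
 [-0.0002 -0.0001 -1.    ]]
pan near rim [array([0.4582, 0.197 , 0.06  ]), array([0.574 , 0.2122, 0.06  ])] [np.float64(0.07980641048394294), np.float64(0.0806810732824989)]
215 [112 110 114 115 112 113 113 112 111 111 111 103  87  85  85  88  95  99
  98  98]
225 [113 112 114 114 114 115 114 112 114 113 112 104  89  85  82  88  95  99
 101 100]
235 [112 114 110 115 114 114 115 114 114 112 110 105  92  84  83  89  94  98
 100 101]
290 [115 112 114 115 115 114 116 113 114 113 113 107  96  86  85  86  94  97
  99  98]
300 [115 115 114 114 114 114 115 114 114 114 113 109 100  87  84  86  90  96
  99  96]
310 [115 113 114 113 117 113 115 113 114 115 113 110  99  87  82  87  91  95
  98  99]
10 [113 114 114 113 113 114 112 105  82  68  69  71  77  82  89  90  95 100
  98  99  99  99  97  95  91  88  90 100 110 113 115 116 116 114 113]
100 [118 121 119 120 121 116 120 116 100  77  69  75  79  83  88  92  95  99
  99 100 101  98  96  94  91  91 103 115 119 119 117 119 121 119 120]
200 [110 112 113 117 119 118 119 121 116 100  77  71  76  81  87  90  95  96
  98  98  99  99  99  90  89  94 108 114 119 119 119 121 122 122 124]
```

Request:
drive_tool --plan "0.06 -0.2 0 0 0 -0.07;0.06 -0.4 0 0 0 0;0.06 -0.5 0 0 0 0;0.06 -0.5 0 0 0 0;0.06 -0.5 0 0 0 0"

```text
clock: 9.73
tool_pos: [0.5358, -0.0086, 0.4542]
ee_rot: [2.081, 2.354, -0.0]
contact_force: [0.8, -0.6, -1.5]
finger_gap: 0.0113
gripper_force: 68.1
```

Request:
drive_tool --plan "0.06 -0.5 0 0 0 0;0.06 -0.5 0 0 0 0;0.06 -0.5 0 0 0 0;0.06 -0.5 0 0 0 0;0.06 -0.5 0 0 0 0"

```text
clock: 10.15
tool_pos: [0.5446, -0.0838, 0.4542]
ee_rot: [2.081, 2.353, -0.0]
contact_force: [0.4, 0.7, -1.7]
finger_gap: 0.0111
gripper_force: 68.1
```

Request:
drive_tool --plan "0.06 -0.5 0 0 0 0;0.06 -0.4 0 0 0 0;0.06 -0.3 0 0 0 0;0.06 -0.2 0 0 0 0;0.03 -0.04 -0.1 0 0 0"

```text
clock: 10.57
tool_pos: [0.553, -0.1258, 0.4515]
ee_rot: [2.08, 2.353, 0.0]
contact_force: [1.0, 0.5, -2.2]
finger_gap: 0.0109
gripper_force: 68.1
```

Request:
drive_tool --plan "0 0 -0.2 0 0 0;0 0 -0.4 0 0 0;0 0 -0.5 0 0 0;0 0 -0.5 0 0 0;0 0 -0.5 0 0 0"

```text
clock: 10.98
tool_pos: [0.5526, -0.1239, 0.3871]
ee_rot: [-2.078, -2.356, -0.0]
contact_force: [0.1, -0.2, -1.9]
finger_gap: 0.0115
gripper_force: 68.1
```

Request:
drive_tool --plan "0 0 -0.5 0 0 0;0 0 -0.5 0 0 0;0 0 -0.5 0 0 0;0 0 -0.5 0 0 0;0 0 -0.5 0 0 0"

```text
clock: 11.4
tool_pos: [0.5526, -0.1238, 0.3122]
ee_rot: [-2.078, -2.356, -0.0]
contact_force: [-0.7, 0.2, -2.1]
finger_gap: 0.0111
gripper_force: 68.1
```

Request:
drive_tool --plan "0 0 -0.3 0 0 0;0 0 -0.1 0 0 0;0 0 0 0 0 0;0 0 0 0 0 0"

```text
clock: 11.73
tool_pos: [0.5529, -0.1246, 0.3018]
ee_rot: [2.078, 2.355, 0.001]
contact_force: [0.1, -0.0, -1.9]
finger_gap: 0.0113
gripper_force: 68.1
```

Run:
```python
from h import *
np.set_printoptions(precision=4,suppress=True)
s=ctrl.get_state();p=np.array(s["tool_pos"]);R=cv2.Rodrigues(np.array(s["ee_rot"]))[0];print(s["clock"],p,"yaw",np.degrees(np.arctan2(R[1,0],R[0,0])),R[:,2])
S=np.array([.522,.1245]);n=np.array([-.1229,.9924]);l=np.array([n[1],-n[0]])
d=p[:2]-S;print("along",d@n,"right",d@l)
D={}
for k in("scene","top"):
    im=get_image(k);cv2.imwrite(f"pics/{k}4.png",im[:,:,::-1]);c=calibration(k)
    for q in("boat_nose","slot"):
        r=models.place_of(k,q);D[k,q]=r;print(k,q,[(np.round(x["point"],1).tolist(),round(x["p"],2)) for x in r[:2]])
    X=np.array([*(p[:2]+.22*n),p[2]-.186]);print("pred nose",proj(c,X),"pred slot",proj(c,[*S,.115]))
for q in("boat_nose","slot"): print(q,tri([(calibration(k),D[k,q][0]["point"]) for k in("scene","top")]))
im=cv2.imread("pics/scene4.png");c=calibration("scene")
u,v=proj(c,[*S,.115])[0].astype(int);u-=10
cv2.imwrite("pics/s4c.png",cv2.resize(im[v-50:v+50,u-65:u+65],(780,600),interpolation=cv2.INTER_CUBIC));print("crop origin",u-65,v-50)
# slot outline prediction
Z=[proj(c,[*(S+a*l),.115+b])[0] for a,b in((-.032,-.016),(.032,-.016),(.032,.016),(-.032,.016))];print([(6*(z-[u-65,v-50])).round(0).tolist() for z in Z])
```

```text
11.7333 [ 0.5529 -0.1246  0.3018] yaw 97.13182735350736 [ 0.0009 -0.0004 -1.    ]
along -0.2509752802010409 right 9.344709183110725e-05
scene boat_nose [([149.1, 167.0], 0.8), ([303.9, 149.5], 0.6)]
scene slot [([312.9, 144.0], 0.69)]
pred nose [[306.0243 149.0611]] pred slot [[313.7795 145.0032]]
top boat_nose [([302.3, 286.2], 0.86), ([190.6, 206.4], 0.56)]
top slot [([187.9, 202.0], 0.9), ([222.0, 161.7], 0.24)]
pred nose [[194.0543 201.0983]] pred slot [[184.7694 202.3794]]
boat_nose [ 0.2384 -0.2752  0.0192]
slot [0.5238 0.1155 0.1227]
crop origin 238 95
[[406.0, 297.0], [500.0, 358.0], [506.0, 304.0], [410.0, 243.0]]
```

View pics/s4c.png

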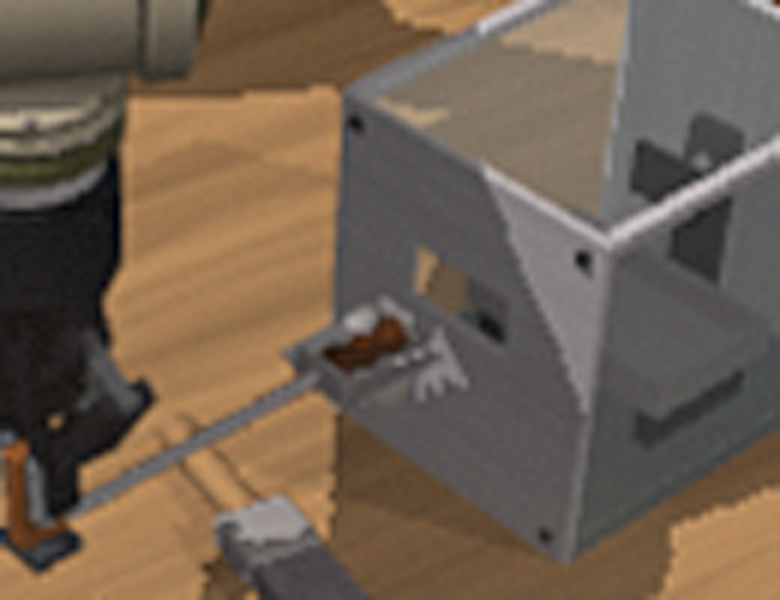

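The slot opening spans about (416–505, 245–345) in the crop, matching my prediction. The boat is level with its nose just before the slot and the spindle aboard. Inserting along the axis.

Request:
drive_tool --plan "-0.02 0.2 -0.02 0 0 0;-0.05 0.4 0 0 0 0;-0.05 0.4 0 0 0 0;-0.05 0.4 0 0 0 0;-0.05 0.4 0 0 0 0"

```text
clock: 12.45
tool_pos: [0.5459, -0.069, 0.3007]
ee_rot: [-2.078, -2.355, -0.0]
contact_force: [-0.0, -0.8, -1.5]
finger_gap: 0.0107
gripper_force: 68.1
```

Request:
drive_tool --plan "-0.05 0.4 0 0 0 0;-0.05 0.4 0 0 0 0;-0.05 0.4 0 0 0 0;-0.05 0.4 0 0 0 0;-0.05 0.4 0 0 0 0"

```text
clock: 12.87
tool_pos: [0.5385, -0.0095, 0.3006]
ee_rot: [-2.079, -2.355, 0.0]
contact_force: [-0.6, -0.3, -2.3]
finger_gap: 0.011
gripper_force: 68.1
```

```bash
cat > st.py <<'E'
from h import *
np.set_printoptions(precision=4,suppress=True)
s=ctrl.get_state();p=np.array(s["tool_pos"]);R=cv2.Rodrigues(np.array(s["ee_rot"]))[0];print(s["clock"],p,"yaw",np.degrees(np.arctan2(R[1,0],R[0,0])),R[:,2])
S=np.array([.522,.1245]);n=np.array([-.1229,.9924]);l=np.array([n[1],-n[0]])
g=p+R[:,2]*.186
d=g[:2]-S;print("nose along",d@n+.22,"right",d@l,"stem z",g[2],"Fax",np.array(s["contact_force"])[:2]@n,s["contact_force"],s["joints"])
E
python3 st.py
```

```text
12.8667 [ 0.5385 -0.0095  0.3006] yaw 97.12096654395299 [-0.  0. -1.]
nose along 0.08502659982798694 right -9.91413198317954e-05 stem z 0.11463303371020817 Fax -0.22941788942779934 [-0.5562 -0.3001 -2.2573] [-0.2375  0.4604  1.4931  0.      1.1881 -0.3618]
```

Request:
drive_tool --plan "-0.025 0.2 0 0 0 0;-0.025 0.2 0 0 0 0;-0.025 0.2 0 0 0 0;-0.025 0.2 0 0 0 0;-0.025 0.2 0 0 0 0"

```text
clock: 13.28
tool_pos: [0.5349, 0.0196, 0.3006]
ee_rot: [2.08, 2.354, -0.0]
contact_force: [-0.3, -0.5, -2.4]
finger_gap: 0.0108
gripper_force: 68.1
```

Request:
drive_tool --plan "-0.025 0.2 0 0 0 0;-0.01 0.1 0 0 0 0;-0.01 0.1 0 0 0 0;0 0 0 0 0 0;0 0 0 0 0 0"

```text
clock: 13.7
tool_pos: [0.5336, 0.0313, 0.3006]
ee_rot: [2.079, 2.355, -0.0]
contact_force: [0.5, -0.0, -2.2]
finger_gap: 0.0108
gripper_force: 68.1
```

Request:
drive_tool --plan "-0.01 0.1 0 0 0 0;-0.01 0.1 0 0 0 0;-0.01 0.1 0 0 0 0;-0.01 0.1 0 0 0 0;0 0 0 0 0 0"

```text
clock: 14.12
tool_pos: [0.5323, 0.0438, 0.3006]
ee_rot: [-2.079, -2.355, -0.0]
contact_force: [0.7, 0.4, -2.0]
finger_gap: 0.0109
gripper_force: 68.1
```

```bash
python3 st.py
```

```text
14.1167 [0.5323 0.0438 0.3006] yaw 97.14224098150024 [-0.0001  0.0001 -1.    ]
nose along 0.1386864522879851 right 0.0002682961690606211 stem z 0.11461689732200692 Fax 0.3519536503585452 [ 0.6511  0.4353 -2.04  ] [-0.1397  0.4536  1.5056  0.0001  1.1825 -0.2644]
```

Request:
drive_tool --plan "-0.01 0.1 0 0 0 0;0 0 0 0 0 0;0 0 0 0 0 0"

```text
clock: 14.37
tool_pos: [0.5321, 0.0464, 0.3006]
ee_rot: [2.079, 2.355, -0.0]
contact_force: [0.1, -1.2, -1.6]
finger_gap: 0.0113
gripper_force: 68.1
```

Request:
drive_tool --plan "-0.01 0.1 0 0 0 0;0 0 0 0 0 0;0 0 0 0 0 0"

```text
clock: 14.62
tool_pos: [0.5318, 0.0494, 0.3006]
ee_rot: [2.079, 2.355, -0.0]
contact_force: [0.7, 0.8, -2.8]
finger_gap: 0.0115
gripper_force: 68.1
```

Request:
drive_tool --plan "-0.01 0.1 0 0 0 0;0 0 0 0 0 0;0 0 0 0 0 0"

```text
clock: 14.87
tool_pos: [0.5315, 0.0524, 0.3006]
ee_rot: [-2.079, -2.355, 0.0]
contact_force: [0.7, -0.4, -2.2]
finger_gap: 0.0113
gripper_force: 68.1
```

Request:
drive_tool --plan "-0.01 0.1 0 0 0 0;0 0 0 0 0 0;0 0 0 0 0 0"

```text
clock: 15.12
tool_pos: [0.5312, 0.0554, 0.3006]
ee_rot: [-2.079, -2.355, 0.0]
contact_force: [0.8, 0.0, -1.9]
finger_gap: 0.0112
gripper_force: 68.1
```

```bash
python3 st.py
```

```text
15.1167 [0.5312 0.0554 0.3006] yaw 97.1281329179757 [-0. -0. -1.]
nose along 0.15031321664766903 right 0.0005820040518029521 stem z 0.11461005610125785 Fax -0.084972731031108 [ 0.7588  0.0084 -1.8999] [-0.1179  0.4535  1.5058 -0.      1.1824 -0.2423]
```

Request:
drive_tool --plan "-0.02 0.1 0 0 0 0;0 0 0 0 0 0;0 0 0 0 0 0"

```text
clock: 15.37
tool_pos: [0.5306, 0.0583, 0.3007]
ee_rot: [2.079, 2.355, -0.0]
contact_force: [1.5, -1.0, -1.1]
finger_gap: 0.0114
gripper_force: 68.2
```

Request:
drive_tool --plan "0 0 0 0 0 0"

```text
clock: 15.45
tool_pos: [0.5306, 0.0582, 0.3007]
ee_rot: [2.079, 2.355, -0.0]
contact_force: [1.7, -1.1, -1.3]
finger_gap: 0.0114
gripper_force: 68.2
```

Request:
drive_tool --plan "-0.02 0.1 0 0 0 0;0 0 0 0 0 0;0 0 0 0 0 0"

```text
clock: 15.7
tool_pos: [0.5301, 0.0612, 0.3007]
ee_rot: [2.079, 2.354, 0.0]
contact_force: [1.5, -2.8, -1.8]
finger_gap: 0.0114
gripper_force: 68.2
```

Request:
drive_tool --plan "0 0 0 0 0 0"

```text
clock: 15.78
tool_pos: [0.5301, 0.0612, 0.3007]
ee_rot: [2.079, 2.355, 0.0]
contact_force: [1.1, -3.1, -1.6]
finger_gap: 0.0112
gripper_force: 68.2
```

Contact is felt: −1.2 N, then −3 N over 3 mm, which is a press of about 5 mm. Next I choose the tipping direction with a fitted arm model.

```bash
python3 st.py
python3 - <<'E'
import numpy as np
from scipy.optimize import least_squares as ls
D=[((.1703,.5229,.4041),(.381,1.297,1.464)),((.4405,-.1911,.4047),(.2582,1.4817,1.4016)),((.5035,-.3214,.2985),(.5541,1.3238,1.2664)),((.5266,.0575,.454),(.3137,1.2569,1.5716)),((.5385,-.0095,.3006),(.4604,1.4931,1.1881)),((.5312,.0554,.3006),(.4535,1.5058,1.1824))]
r=np.array([np.sqrt(p[0]**2+p[1]**2-.118**2) for p,_ in D]);z=np.array([p[2] for p,_ in D]);q=np.array([j for _,j in D])
def f(x):
    a,L1,L2,ph,h=x; s=q[:,0]+q[:,1]+ph
    return np.r_[a+L1*np.sin(q[:,0])+L2*np.sin(s)-r,h+L1*np.cos(q[:,0])+L2*np.cos(s)-z]
o=ls(f,[0,.4,.4,0,.1]);print(o.x,abs(o.fun).max())
a,L1,L2,ph,h=o.x
r0,z0=.52,.30
for d in(.08,.1,.13):
  for sg in(-1,1):
    for th in(20,35,45):
      t=np.radians(th)*sg
      # TCP about stem (186 below), t>0: body outward
      R=r0+.186*np.sin(t);Z=z0-.186*(1-np.cos(t))
      wr=R+d*np.sin(t);wz=Z+d*np.cos(t)-d  # in tool-down equivalent frame
      g=lambda x:[a+L1*np.sin(x[0])+L2*np.sin(x[0]+x[1]+ph)-wr,h+L1*np.cos(x[0])+L2*np.cos(x[0]+x[1]+ph)-wz]
      s=ls(g,[.45,1.5]);print(d,sg*th,s.x.round(2),"j5",round(np.pi+t-s.x.sum(),2),"err",abs(s.fun).max().round(4))
E
```

```text
15.7833 [0.5301 0.0612 0.3007] yaw 97.11009673549968 [ 0.0004 -0.0003 -1.    ]
nose along 0.156087021041463 right 0.00026903660519638634 stem z 0.11468547724805686 Fax -3.2374045310561015 [ 1.103  -3.1256 -1.6382] [-0.1071  0.4526  1.5071 -0.0003  1.1815 -0.2311]
[3.51332649e-04 5.36523056e-01 3.65091598e-01 2.84838506e-01
 4.59477684e-02] 0.000405598197914081
0.08 -20 [0.34 1.77] j5 0.68 err 0.0
0.08 -35 [0.31 1.96] j5 0.26 err 0.0
0.08 -45 [0.34 2.08] j5 -0.06 err 0.0
0.08 20 [0.61 1.26] j5 1.62 err 0.0
0.08 35 [0.74 1.1 ] j5 1.92 err 0.0
0.08 45 [0.83 1.  ] j5 2.1 err 0.0
0.1 -20 [0.33 1.78] j5 0.67 err 0.0
0.1 -35 [0.31 1.99] j5 0.23 err 0.0
0.1 -45 [0.33 2.12] j5 -0.1 err 0.0
0.1 20 [0.62 1.24] j5 1.63 err 0.0
0.1 35 [0.76 1.06] j5 1.93 err 0.0
0.1 45 [0.86 0.95] j5 2.12 err 0.0
0.13 -20 [0.32 1.81] j5 0.66 err 0.0
0.13 -35 [0.3  2.04] j5 0.2 err 0.0
0.13 -45 [0.34 2.19] j5 -0.17 err 0.0
0.13 20 [0.64 1.21] j5 1.64 err 0.0
0.13 35 [0.79 1.  ] j5 1.95 err 0.0
0.13 45 [0.9  0.87] j5 2.15 err 0.0
```

Request:
drive_tool --plan "0.32 0.04 -0.01 -0.075 0.6 0;0.32 0.04 -0.02 -0.075 0.6 0;0.32 0.04 -0.04 -0.075 0.6 0;0.32 0.04 -0.06 -0.075 0.6 0;0.31 0.04 -0.08 -0.075 0.6 0"

```text
clock: 16.2
tool_pos: [0.5781, 0.0672, 0.2942]
ee_rot: [-1.953, -2.212, 0.298]
contact_force: [-0.1, -2.3, -3.6]
finger_gap: 0.0116
gripper_force: 68.2
```

Request:
drive_tool --plan "0 0 0 0 0 0;0 0 0 0 0 0"

```text
clock: 16.37
tool_pos: [0.5777, 0.0672, 0.2938]
ee_rot: [-1.954, -2.214, 0.294]
contact_force: [-0.6, -2.6, -3.2]
finger_gap: 0.0112
gripper_force: 68.4
```

```bash
python3 st.py
```

```text
16.3667 [0.5777 0.0672 0.2938] yaw 97.13111350723672 [-0.2585 -0.0324 -0.9655]
nose along 0.15623863339940527 right -0.00025124930258777693 stem z 0.11422957746726728 Fax -2.4851675227237053 [-0.6312 -2.5824 -3.215 ] [-0.0798  0.5714  1.3153 -0.053   1.5133 -0.1943]
```

Request:
drive_tool --plan "0.31 0.04 -0.09 -0.075 0.6 0;0.30 0.04 -0.11 -0.075 0.6 0;0.30 0.03 -0.12 -0.075 0.6 0;0.29 0.04 -0.14 -0.075 0.6 0;0.28 0.03 -0.15 -0.075 0.6 0"

```text
clock: 16.78
tool_pos: [0.6219, 0.0726, 0.2762]
ee_rot: [-1.813, -2.053, 0.556]
contact_force: [0.2, -3.9, -3.3]
finger_gap: 0.0108
gripper_force: 68.3
```

Request:
drive_tool --plan "0.28 0.03 -0.16 -0.075 0.6 0;0.26 0.03 -0.18 -0.075 0.6 0;0.26 0.03 -0.20 -0.075 0.6 0;0.24 0.03 -0.21 -0.075 0.6 0;0.23 0.03 -0.22 -0.075 0.6 0"

```text
clock: 17.2
tool_pos: [0.6601, 0.0771, 0.2469]
ee_rot: [-1.658, -1.878, 0.785]
contact_force: [0.1, -3.8, -2.8]
finger_gap: 0.0112
gripper_force: 68.4
```

Request:
drive_tool --plan "0 0 0 0 0 0;0 0 0 0 0 0;0 0 0 0 0 0;0 0 0 0 0 0;0 0 0 0 0 0"

```text
clock: 17.62
tool_pos: [0.6598, 0.0771, 0.2476]
ee_rot: [-1.66, -1.88, 0.784]
contact_force: [-0.2, -3.3, -3.4]
finger_gap: 0.0113
gripper_force: 68.3
```

```bash
python3 st.py
python3 - <<'E'
from h import *
for k in("scene","top"):
    im=get_image(k);cv2.imwrite(f"pics/{k}5.png",im[:,:,::-1])
    for q in("spindle_mid",): print(k,[(np.round(x["point"],1).tolist(),round(x["p"],2)) for x in models.place_of(k,q)[:3]])
a=cv2.imread("pics/scene5.png")[95:205,265:395];b=cv2.imread("pics/top5.png")[165:245,100:230]
cv2.imwrite("pics/m5.png",np.hstack([cv2.resize(a,(400,340),interpolation=cv2.INTER_CUBIC),cv2.resize(b,(400,340),interpolation=cv2.INTER_CUBIC)]))
E
```

```text
17.6167 [0.6598 0.0771 0.2476] yaw 97.11649541047514 [-0.7046 -0.0884 -0.7041]
nose along 0.15581915251907547 right -0.0010939023469794507 stem z 0.11665473978318544 Fax -3.2421933714932982 [-0.2373 -3.2964 -3.4174] [-0.046   0.8354  0.9759 -0.141   2.1082 -0.1925]
scene [([312.0, 175.3], 0.38)]
top [([341.0, 158.1], 0.55)]
```

View pics/m5.png

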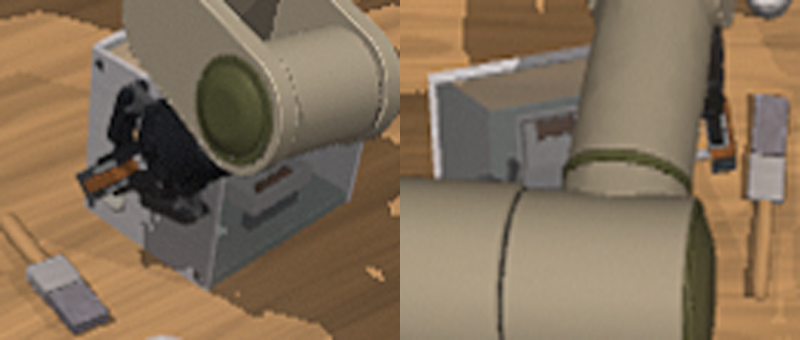

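Both views show a brown spindle lying in the pan, at left crop (272,178) and right crop (555,128). I'll triangulate it before tipping back.

Run:
```python
from h import *
print(tri([(calibration("scene"),(353.4,152.6)),(calibration("top"),(150.4,195.1))]))
S=np.array([.522,.1245]);n=np.array([-.1229,.9924]);print("pan mid",S+n*(.151-.025))
```

```text
[0.55618773 0.25444868 0.05413828]
pan mid [0.5065146 0.2495424]
```

The spindle is in the pan at z = 54 mm. Rolling back with the exact reverse rows.

Request:
drive_tool --plan "-0.23 -0.03 0.22 0.075 -0.6 0;-0.24 -0.03 0.21 0.075 -0.6 0;-0.26 -0.03 0.20 0.075 -0.6 0;-0.26 -0.03 0.18 0.075 -0.6 0;-0.28 -0.03 0.16 0.075 -0.6 0"

```text
clock: 18.23
tool_pos: [0.6217, 0.0726, 0.2768]
ee_rot: [-1.815, -2.055, 0.551]
contact_force: [0.1, -3.0, -0.3]
finger_gap: 0.0112
gripper_force: 68.8
```

Request:
drive_tool --plan "-0.28 -0.03 0.15 0.075 -0.6 0;-0.29 -0.04 0.14 0.075 -0.6 0;-0.30 -0.03 0.12 0.075 -0.6 0;-0.30 -0.04 0.11 0.075 -0.6 0;-0.31 -0.04 0.09 0.075 -0.6 0"

```text
clock: 18.65
tool_pos: [0.5772, 0.0672, 0.2951]
ee_rot: [-1.956, -2.215, 0.29]
contact_force: [0.7, -4.0, -1.2]
finger_gap: 0.011
gripper_force: 68.7
```

Request:
drive_tool --plan "-0.31 -0.04 0.08 0.075 -0.6 0;-0.32 -0.04 0.06 0.075 -0.6 0;-0.32 -0.04 0.04 0.075 -0.6 0;-0.32 -0.04 0.02 0.075 -0.6 0;-0.32 -0.04 0.01 0.075 -0.6 0"

```text
clock: 19.07
tool_pos: [0.5293, 0.0612, 0.3012]
ee_rot: [2.078, 2.354, 0.004]
contact_force: [0.5, -3.6, -1.0]
finger_gap: 0.0109
gripper_force: 68.6
```

Request:
drive_tool --plan "0 0 0 0 0 0;0 0 0 0 0 0"

```text
clock: 19.23
tool_pos: [0.5298, 0.0612, 0.3012]
ee_rot: [-2.079, -2.354, 0.001]
contact_force: [0.0, -4.0, -1.7]
finger_gap: 0.0112
gripper_force: 68.6
```

```bash
python3 st.py
```

```text
19.2333 [0.5298 0.0612 0.3012] yaw 97.10143066536912 [-0.0006 -0.     -1.    ]
nose along 0.15620538419593932 right -0.0001009625355614585 stem z 0.11522568306859263 Fax -3.929710579039148 [ 0.0169 -3.9577 -1.7486] [-0.1072  0.4518  1.5067 -0.0001  1.1837 -0.2311]
```

Request:
drive_tool --plan "0.025 -0.2 0 0 0 0;0.05 -0.4 0 0 0 0;0.05 -0.4 0 0 0 0;0.05 -0.4 0 0 0 0;0.05 -0.4 0 0 0 0"

```text
clock: 19.65
tool_pos: [0.5371, 0.0057, 0.3004]
ee_rot: [-2.08, -2.354, 0.0]
contact_force: [0.5, 0.3, -1.4]
finger_gap: 0.0109
gripper_force: 68.5
```

Request:
drive_tool --plan "0.05 -0.4 0 0 0 0;0.05 -0.4 0 0 0 0;0.05 -0.4 0 0 0 0;0.05 -0.4 0 0 0 0;0.05 -0.4 0 0 0 0"

```text
clock: 20.07
tool_pos: [0.5443, -0.054, 0.3006]
ee_rot: [-2.079, -2.355, -0.0]
contact_force: [0.8, 0.2, -2.2]
finger_gap: 0.0113
gripper_force: 68.5
```

Request:
drive_tool --plan "0.05 -0.4 0 0 0 0;0.05 -0.4 0 0 0 0;0.05 -0.4 0 0 0 0;0.05 -0.4 0 0 0 0;0.05 -0.4 0 0 0 0"

```text
clock: 20.48
tool_pos: [0.5519, -0.1139, 0.3006]
ee_rot: [-2.079, -2.355, -0.0]
contact_force: [0.5, 0.1, -1.9]
finger_gap: 0.0113
gripper_force: 68.5
```

Request:
drive_tool --plan "0.05 -0.4 0 0 0 0;0.05 -0.4 0 0 0 0;0 -0.2 0 0 0 0;0 0 0 0 0 0;0 0 0 0 0 0"

```text
clock: 20.9
tool_pos: [0.5547, -0.1429, 0.3005]
ee_rot: [-2.08, -2.354, -0.0]
contact_force: [0.1, -0.7, -2.1]
finger_gap: 0.0111
gripper_force: 68.5
```

```bash
python3 st.py
```

```text
20.9 [ 0.5547 -0.1429  0.3005] yaw 97.08427027843175 [-0.0003  0.0004 -1.    ]
nose along -0.04931063335637351 right -0.0004884294823226723 stem z 0.11449556814575357 Fax -0.7177353759699224 [ 0.1081 -0.7098 -2.0714] [-0.4588  0.5133  1.3951  0.0002  1.2336 -0.5825]
```

Request:
drive_tool --plan "-0.115 -0.405 0 0 0 -0.26;-0.115 -0.405 0 0 0 -0.26;-0.115 -0.405 0 0 0 -0.26;-0.115 -0.405 0 0 0 -0.26;-0.115 -0.405 0 0 0 -0.26"

```text
clock: 21.32
tool_pos: [0.537, -0.2049, 0.3007]
ee_rot: [2.212, 2.23, -0.0]
contact_force: [0.5, -0.1, -1.5]
finger_gap: 0.0114
gripper_force: 68.5
```

Request:
drive_tool --plan "-0.115 -0.405 0 0 0 -0.26;-0.115 -0.405 0 0 0 -0.26;-0.115 -0.405 0 0 0 -0.26;-0.115 -0.405 0 0 0 -0.26;-0.115 -0.405 0 0 0 -0.26"

```text
clock: 21.73
tool_pos: [0.5198, -0.2655, 0.3006]
ee_rot: [2.335, 2.102, -0.0]
contact_force: [0.6, 1.1, -1.5]
finger_gap: 0.011
gripper_force: 68.5
```

Request:
drive_tool --plan "-0.115 -0.405 0 0 0 -0.26;-0.115 -0.405 0 0 0 -0.26;-0.115 -0.405 0 0 0 -0.26;-0.115 -0.405 0 0 0 -0.26;-0.115 -0.405 0 0 0 -0.28"

```text
clock: 22.15
tool_pos: [0.5026, -0.3262, 0.3006]
ee_rot: [-2.452, -1.964, 0.0]
contact_force: [-0.1, 0.9, -2.5]
finger_gap: 0.0113
gripper_force: 68.5
```

Request:
drive_tool --plan "0 0 -0.3 0 0 0;0 0 -0.4 0 0 0;0 0 -0.5 0 0 0;0 0 -0.5 0 0 0;0 0 -0.4 0 0 0"

```text
clock: 22.57
tool_pos: [0.5028, -0.3247, 0.2359]
ee_rot: [-2.449, -1.966, 0.0]
contact_force: [0.3, 0.7, -1.6]
finger_gap: 0.0112
gripper_force: 68.5
```

Request:
drive_tool --plan "0 0 -0.4 0 0 0;0 0 -0.3 0 0 0;0 0 -0.2 0 0 0;0 0 0 0 0 0;0 0 0 0 0 0"

```text
clock: 22.98
tool_pos: [0.5031, -0.325, 0.2106]
ee_rot: [-2.45, -1.967, -0.0]
contact_force: [0.3, 0.5, -1.0]
finger_gap: 0.011
gripper_force: 68.5
```

```bash
python3 st.py
```

```text
22.9833 [ 0.5031 -0.325   0.2106] yaw 77.51675076256386 [-0.      0.0001 -1.    ]
nose along -0.22373814996954003 right -0.07401851049776528 stem z 0.024621439731251332 Fax 0.47194573902778036 [ 0.3366  0.5172 -0.9878] [-0.771   0.6608  1.4132  0.      1.0677 -0.5532]
```

Another 10 mm down, then slow.

Request:
drive_tool --plan "0 0 -0.15 0 0 0;0 0 -0.1 0 0 0;0 0 -0.05 0 0 0;0 0 0 0 0 0;0 0 0 0 0 0"

```text
clock: 23.4
tool_pos: [0.503, -0.325, 0.2017]
ee_rot: [2.45, 1.967, 0.0]
contact_force: [0.6, 0.0, -1.4]
finger_gap: 0.0113
gripper_force: 68.5
```

Request:
drive_tool --plan "0 0 -0.03 0 0 0;0 0 0 0 0 0;0 0 0 0 0 0"

```text
clock: 23.65
tool_pos: [0.503, -0.325, 0.2007]
ee_rot: [2.45, 1.967, 0.0]
contact_force: [1.0, 0.4, -2.1]
finger_gap: 0.0109
gripper_force: 68.5
```

Request:
drive_tool --plan "0 0 -0.03 0 0 0;0 0 0 0 0 0;0 0 0 0 0 0"

```text
clock: 23.9
tool_pos: [0.503, -0.325, 0.2001]
ee_rot: [2.45, 1.966, 0.0]
contact_force: [1.3, 0.7, 0.0]
finger_gap: 0.011
gripper_force: 68.9
```

Request:
drive_tool --plan "0 0 -0.02 0 0 0;0 0 0 0 0 0;0 0 0 0 0 0"

```text
clock: 24.15
tool_pos: [0.503, -0.325, 0.2]
ee_rot: [2.449, 1.966, 0.0]
contact_force: [-0.8, 0.8, 5.5]
finger_gap: 0.0115
gripper_force: 69.9
```

Seated. Releasing and retreating upward.

Request:
drive_tool --plan "0 0 0 0 0 0;0 0 0 0 0 0;0 0 0 0 0 0;0 0 0 0 0 0;0 0 0 0 0 0" --gripper 45 --force 20

```text
clock: 24.57
tool_pos: [0.503, -0.325, 0.1991]
ee_rot: [-2.45, -1.967, -0.0]
contact_force: [0.2, 0.7, 0.3]
finger_gap: 0.045
gripper_force: 0.0
```

Request:
drive_tool --plan "0 0 0.2 0 0 0;0 0 0.5 0 0 0;0 0 0.8 0 0 0;0 0 0.9 0 0 0;0 0 0.9 0 0 0"

```text
clock: 24.98
tool_pos: [0.5029, -0.3249, 0.2996]
ee_rot: [-2.449, -1.966, 0.0]
contact_force: [-0.1, 0.2, -0.2]
finger_gap: 0.0452
gripper_force: 0.0
```

Request:
drive_tool --plan "0 0 0.9 0 0 0;0 0 0.9 0 0 0;0 0 0.5 0 0 0;0 0 0 0 0 0;0 0 0 0 0 0"

```text
clock: 25.4
tool_pos: [0.5028, -0.3248, 0.3676]
ee_rot: [2.449, 1.966, 0.0]
contact_force: [0.4, -0.1, -0.9]
finger_gap: 0.0451
gripper_force: 0.0
```

Run:
```python
from h import *
s=ctrl.get_state();print(s["clock"],s["tool_pos"],s["contact_force"])
ims=[get_image(k)[:,:,::-1] for k in("scene","wrist")]
cv2.imwrite("pics/f.png",np.hstack([cv2.resize(ims[0][80:300,90:400],(440,312)),cv2.resize(ims[1],(360,312))]))
for q in("boat_nose","boat_grip"): print(q,[(np.round(x["point"],1).tolist(),round(x["p"],2)) for x in models.place_of("scene",q)[:3]])
```

```text
25.4 [ 0.50283023 -0.32480994  0.36761519] [ 0.42586836 -0.13161424 -0.89788253]
boat_nose [([245.4, 207.7], 0.67), ([150.5, 170.5], 0.65)]
boat_grip [([166.6, 220.5], 0.85), ([89.3, 203.6], 0.55)]
```

View pics/f.png

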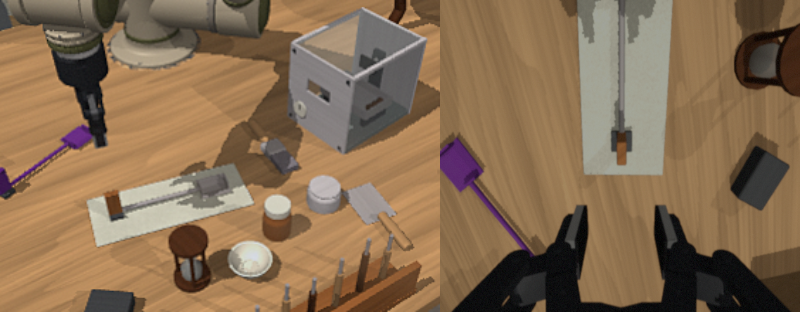

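The empty boat stands upright and wholly on its board, with its grip at (112,200) and nose at (215,183) in the left half. The spindle lies in the pan at (373,103), and the bystanders look undisturbed.

```bash
python3 -c "
from rig import ctrl
print(ctrl.finish_job())"
```

```text
the job is handed in; nothing more can be done
None
```

The job is handed in at about 25 s of the 67 s allowed: the spindle lies in the pan and the empty boat is released upright on its board, with no slot contact felt and the bystanders looking unmoved in the last pictures.

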